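Close the feed auger's hopper and crank out three turns

ROBOT

A 6-joint arm with a two-finger parallel gripper is mounted at the origin on a cart in front of the work surface, level with it; the furniture and walls round the work are solid. World frame = base frame: x ahead of the robot, y to its left, z up, the work surface at z = 0. Lengths are in m, angles in rad, forces in N, time in s.
With the tool pointing down it reaches from about 0.3 to 0.85 m from the base axis. Payload 4.2 kg.
Tool frame: the origin (TCP) lies midway between the tips of the shut fingers; the grasp point (between the pads) lies 19 mm behind it; z points along the fingers, y is the line along which they close (so a half turn about z gives the same grasp; the last joint's range is limited). The gripper opens to 91 mm and grips with 3 to 60 N. Pads are 32 mm wide; open, the fingers measure 118 mm over their backs; the gripper's body (76 mm by 178 mm) begins 60 mm behind the grasp point.
Start: joints at [-1.287, 0.32, 1.565, -0, 1.257, -0.02], TCP at [0.172, -0.549, 0.214] pointing down, gripper open.
Joint ranges: [-3.11, 3.11], [-0.84, 2.01], [0.21, 2.61], [-1.34, 4.49], [0.05, 2.63], [-2.56, 2.56]. Speed limits (rad/s): [2.57, 2.57, 3.14, 3.14, 3.14, 3.14].

INTERFACE

Orientations are given as a unit quaternion [x, y, z, w].
In Python, from bench import * gives the robot as it stands. The module is installed in compiled form; this text tells all that it offers.
- The arm moves only by the tool move_arm, never from a script. Its argument "targets" is text: rows parted by semicolons, each of 7 numbers parted by spaces: the shift along the world's x, y, z in cm, then the turn, a rotation vector about the world's x, y, z in rad, then the closure in counts, from 0 (fully open) to 255 (shut). A call has 1 to 8 rows; each row shifts and turns the commanded pose from where the row before left it; what a row does not reach is not made up. A row lasts 1/10 s, in which the tool goes at most 50 mm and 8.59 degrees, less where a joint would pass 70% of its speed; a pose out of reach is approached as far as the arm can. A call with a gripper value outside its range is refused whole. The fingers move at their own pace and stop on an object; the grip force is fixed at half the most. Time passes only in rows, so rows that do not move let the fingers close. It gives the time, the measured TCP pose, the force, the opening and the grip force at its end, in the units of the state.
- sense(): the state, without advancing time (a new reading comes with each control period).
- capture(name): name is "scene" or "top"; returns the picture (384x512x3 uint8, red, green, blue); there is no depth.
- camera_info(name): a dict with "fov_y" (degrees; the focal length in pixels is half the picture's height over the tangent of half this angle, whatever the lens; pixels are square), "cx", "cy" (the principal point, pixels), "xyz" and "orientation" of the camera in the world. Camera axes: x right, y down, z forward; pixel columns grow to the right and rows downward; lengths in m; the calibration is good to about 2 mm. A picture is of the moment at which its call begins. camera_info takes no time and is no camera call.
- hand_in(): hands the job in; it is judged then, once.
The state is a dict: "time_s": time; "joint_positions": joint angles; "qd": joint speeds; "tau": joint torques, N m; "position": TCP position; "orientation": TCP orientation; "contact_force": force on the tool from outside, world axes, zero at the start; "ft_torque": the same for the moment, N m; "gripper_width": finger opening in m; "gripper_force": force on a finger pad.
Only numpy, scipy, OpenCV 4.12 (cv2) and the standard library are available. Lean on these libraries where they do the work, as an engineer would, in place of code of your own. Each camera call takes 0.05 s, during which the arm holds its last target. There are 200 camera calls.

TASK

Close the hopper of the hand-cranked feed auger with the loose cover plate: tilt the plate to hook one end under the lip at the hopper's front, then lower the other end so that it lies flat inside the rim. Only then wind the crank exactly three full turns clockwise (seen from above), no more and no less, so that its handle ends where it began, and let go. Leave the small beaker standing under the spout.

Things in the scene. Friction and masses are not known exactly. Their poses are not given: they have to be found in the camera images.
- hopper_seat (a point): Centre of the cover's seat in the grey open hopper box of the fixed feed auger, 110 mm above the bench. Auger axes: z up, -x to its front (lip, spout; roughly towards the robot), -y from hopper to crank. The recess above the seat is 135 mm (x) by 111 mm (y); its rim on the +x and both y sides is 7 mm high. Closed, the cover's underside rests here, held by its weight alone.
- hopper_lip (a point): Middle of the lower inner edge of the lip along the hopper's front (-x) wall: 55.5 mm to -x of hopper_seat and 14 mm above the seat; axes as hopper_seat. The lip reaches 12 mm in from the wall's inner face (x = -67.5 mm from hopper_seat), is 127 mm long and 5 mm thick. It makes the opening shorter than the cover, so the cover goes in tilted by up to 0.35 rad, front end low.
- cover_handle (a point): Loose steel cover plate, 130 (its x) x 104 (y) x 6 mm, about 0.2 kg, lying flat on the bench left of the auger, with a black bar handle along its x: bar 90 mm long, 14 mm wide, 14 mm high, on two posts. This point is the bar's centre, over the plate's middle and 33 mm above its underside; z is up. The plate is the same after a half turn: either end may go under the lip.
- crank_axis (a point): Point on the crank's fixed vertical axis on top of the auger's grey drive housing, 190 mm from hopper_seat in the auger's -y direction, level with the middle of the crank's handle, 164 mm above the bench; axes as hopper_seat. The housing's top is at 110 mm.
- crank_handle (a point): Middle of the crank's upright white handle, 50 mm from the crank's axis: a round grip 24 mm in diameter, from 136 to 188 mm above the bench. It spins freely about its own vertical axis, so it can be held from above with the hand's direction unchanged all the way round. The steel crank arm beneath has its top 134 mm above the bench.
- crank (a joint): Crank angle in rad, growing clockwise seen from above and counting on over the turns without limit; at 0 the handle points in the auger's -y direction (away from the hopper). It starts between -1.2 and 1.2; a full turn is 6.283. Turning takes about 2 to 5 N at the handle, and it stays where it is left.
- beaker_mid (a point): Small clear beaker, 60 x 53 x 70 mm, standing on the bench under the spout in front of the hopper; this point is on its axis, half-way up (35 mm).
There are look-alikes about, which are no part of the job. Leave any turquoise look-alike of the part that bears cover_handle alone.

How it is judged:
On the way, in this order (a step that is already met when the one before it is completed fails the run):
1. the cover lies flat in the hopper's recess with its end under the lip, and the crank has not yet been moved from its start (handle within 30 mm) (x of cover_handle in the frame of hopper_seat between -0.006 and 0.006 m and y of cover_handle in the frame of hopper_seat between -0.007 and 0.007 m and z of cover_handle in the frame of hopper_seat between 0.03 and 0.0365 m and angle between cover_handle's own z axis and vertical below 0.04 rad and angle between the x axis of cover_handle and the x axis of hopper_seat, either way round below 0.1 rad and distance of crank_handle from where it was at the start of the episode below 0.03 m), for 0.2 s.
2. the crank has made three full turns clockwise and its handle is back within 14 mm of where it began (value of joint crank between 17.3496 and 20.3496 rad and distance of crank_handle from where it was at the start of the episode below 0.014 m), for 0.2 s.
At the end, for the whole second after the job is handed in: Cover flat (0.04 rad) on the seat under the lip, within 6 mm (x), 7 mm (y) and 0.1 rad of the recess's centre and direction; crank at rest after three clockwise turns, handle within 14 mm of its start; beaker upright within 20 mm of its start (all of step 2 and x of cover_handle in the frame of hopper_seat between -0.006 and 0.006 m and y of cover_handle in the frame of hopper_seat between -0.007 and 0.007 m and z of cover_handle in the frame of hopper_seat between 0.03 and 0.0365 m and angle between cover_handle's own z axis and vertical below 0.04 rad and angle between the x axis of cover_handle and the x axis of hopper_seat, either way round below 0.1 rad and distance of beaker_mid from where it was at the start of the episode below 0.02 m and angle between beaker_mid's own z axis and vertical below 0.15 rad and velocity of joint crank between -0.05 and 0.05 rad/s); the robot touches nothing.
It fails at once if the crank is wound well on into a fourth turn (crank angle above 20.7) (value of joint crank above 20.7 rad).
It fails at once if the crank is wound backwards (crank angle below -2.0) (value of joint crank below -2 rad).
It fails at once if the beaker is tipped over (angle between beaker_mid's own z axis and vertical above 0.6 rad).
It also fails if it takes over 72 s, if anything falls off the work surface, if the arm or the gripper's body presses on something with over 40 N, if the wrist force passes 120 N, or if a joint passes its speed limit or range.

## Working session

There is one attempt and no reset: what is moved stays moved. The work goes in short steps, Python scripts to look and compute and a tool call to move; the robot and the scene stay as the last step left them, time stands still between calls to the robot, and variables do not carry over. Pictures are saved under pics/ and viewed, at most 10 in all, crops included, and the job is handed in when it is done.

Besides the shell and the picture viewer there is one more tool, called as name(argument=value, ...), one argument or row to a line, values as JSON. move_arm: Moves the arm, as the interface text tells. Its arguments: {"type":"object","properties":{"targets":{"type":"string"}},"required":["targets"]}

```bash
mkdir -p pics; cat > h.py <<'E'
from bench import *
import numpy as np, cv2
from scipy.spatial.transform import Rotation as R
def cam(n):
    c=camera_info(n); f=192/np.tan(np.radians(c['fov_y'])/2)
    return f,c['cx'],c['cy'],np.array(c['xyz']),R.from_quat(c['orientation'])
def unproj(n,u,v,z):
    f,cx,cy,p,r=cam(n); d=r.apply([(u-cx)/f,(v-cy)/f,1]); return p+d*(z-p[2])/d[2]
def proj(n,P):
    f,cx,cy,p,r=cam(n); q=r.inv().apply(np.array(P)-p); return np.round([cx+f*q[0]/q[2],cy+f*q[1]/q[2]],1)
def save(n,name,crop=None,s=1):
    im=capture(n)[:,:,::-1]
    if crop: a,b,c,d=crop; im=im[b:d,a:c]
    cv2.imwrite('pics/'+name,cv2.resize(im,None,fx=s,fy=s,interpolation=cv2.INTER_CUBIC))
E
python3 -c "
from h import *
save('scene','s0.png',s=1.5);save('top','t0.png',s=1.5)
print(camera_info('scene'),camera_info('top'))"
```

```text
{'fov_y': 49.28372814420147, 'cx': 258.7139804831928, 'cy': 191.08118342557816, 'xyz': array([-0.32790588,  0.9486544 ,  0.65553288]), 'orientation': array([-0.32135936,  0.77658083, -0.49507266,  0.22034843])} {'fov_y': 57.51476303686859, 'cx': 252.5081351920397, 'cy': 186.49378832595605, 'xyz': array([0.31417131, 0.1284735 , 1.19715006]), 'orientation': array([-0.66062015,  0.74285311, -0.079877  ,  0.07327992])}
```

View pics/s0.png

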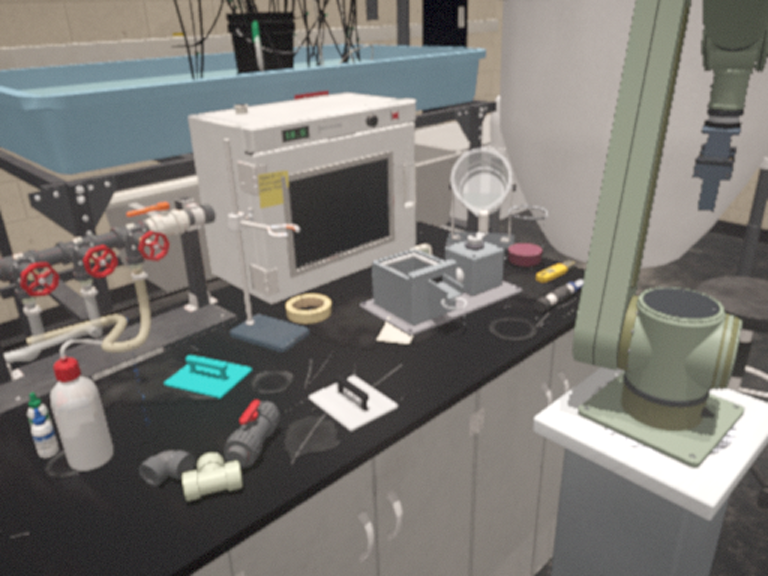

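View pics/t0.png

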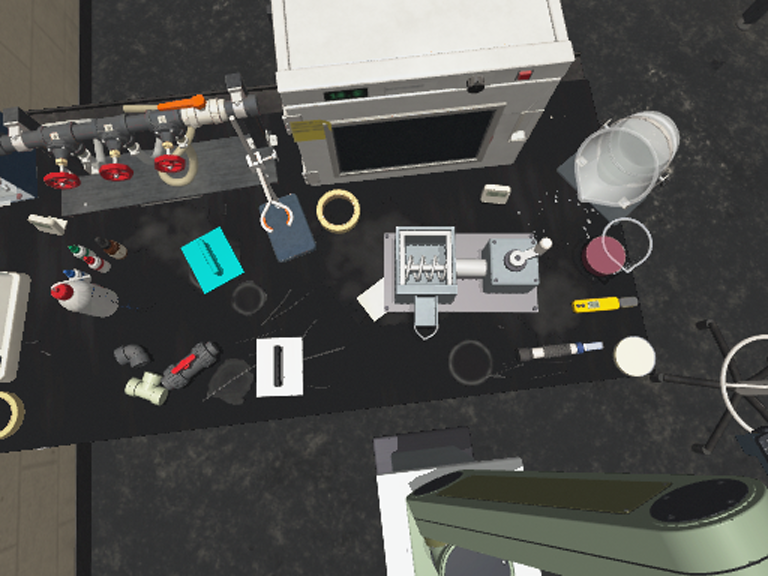

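Candidates for the cover are the turquoise plate at top px (141,173), a look-alike to leave alone, and the light steel plate with a black bar at (186,245), which I choose. The auger's hopper is at about (283,175), the crank knob at (362,162) and the beaker at (284,220). The white jar lid at (423,237) and the brown dish are distractors. Next I'll take close crops.

```bash
python3 -c "
from h import *
save('top','t1.png',(245,140,375,235),6);save('top','t2.png',(160,215,215,275),8)"
```

```text
(no output)
```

View pics/t1.png

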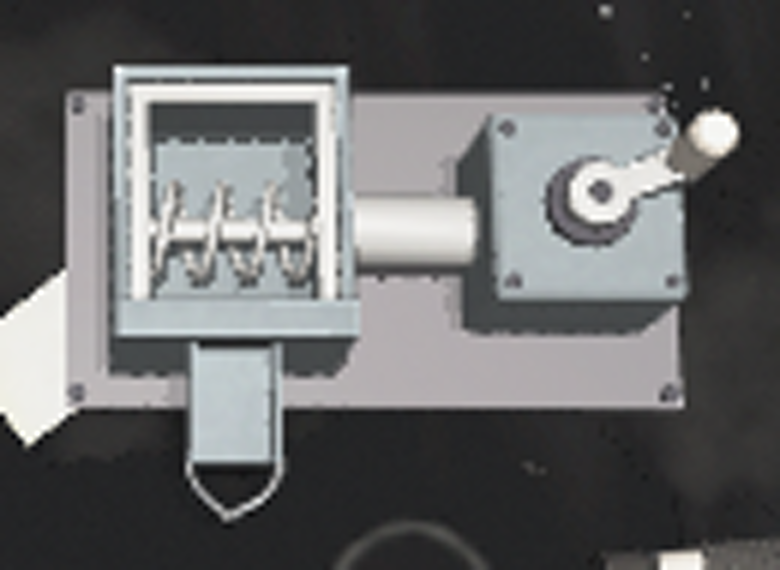

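View pics/t2.png

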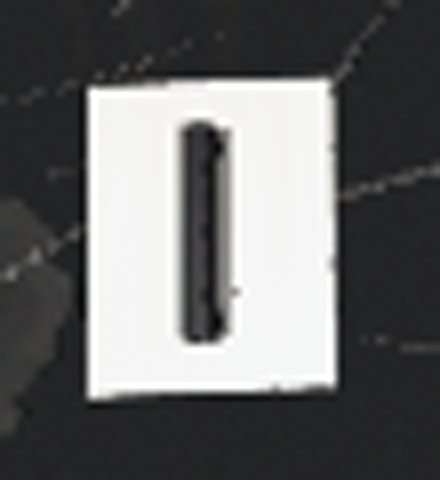

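```bash
cat > m.py <<'E'
from h import *
from scipy.optimize import least_squares
T=lambda U,V:(245+(U+.5)/6-.5,140+(V+.5)/6-.5)
C=lambda U,V:(160+(U+.5)/8-.5,215+(V+.5)/8-.5)
pts=[((128,84),(.0675,.0555,.117)),((338,84),(.0675,-.0555,.117)),((116,298),(-.0555,.0635,.129)),((357,298),(-.0555,-.0635,.129)),((587,206),(0,-.19,.110)),((600,190),(0,-.19,.136))]
def w(p,s): c,n=np.cos(p[2]),np.sin(p[2]); return np.array([p[0]+c*s[0]-n*s[1],p[1]+n*s[0]+c*s[1],s[2]])
f=lambda p:np.concatenate([proj('top',w(p,s))-np.array(T(*u)) for u,s in pts])
s=least_squares(f,[.45,.05,0]); print('auger',s.x,'\n',f(s.x).reshape(-1,2))
ax=w(s.x,(0,-.19,.164)); print('axis',ax,'lip',w(s.x,(-.0555,0,.124)))
h=unproj('top',*T(713,132),.188); print('handle',h, np.hypot(*(h-ax)[:2]))
d=h-ax; th=np.arctan2(d[1],d[0])-s.x[2]; print('crank angle cw',-np.pi/2-th)
k=[unproj('top',*C(*q),.006) for q in((87,88),(332,78),(337,386),(90,398))]
print('cover',np.mean(k,0), [np.linalg.norm(k[i]-k[i-1]) for i in range(4)])
a=(k[0]+k[1]-k[2]-k[3]);print('yaw',np.arctan2(a[1],a[0]), 'bar',unproj('top',*C(200,232),.04))
b=unproj('top',*C(199,122),.04)-unproj('top',*C(202,342),.04);print('baryaw',np.arctan2(b[1],b[0]),np.linalg.norm(b))
for u in((488,115),(678,115),(686,298),(497,298)): print(unproj('top',*T(*u),.11))
q=sense();print(q['position'],q['orientation'],q['contact_force'],q['gripper_width'])
E
python3 m.py
```

```text
auger [0.45 0.05 0.  ] 
 [[-12.51666667  43.41666667]
 [-12.51666667  39.31666667]
 [ -8.41666667  46.95      ]
 [ -7.08333333  42.05      ]
 [ -8.71666667  35.48333333]
 [ -8.98333333  36.85      ]]
axis [ 0.45  -0.14   0.164] lip [0.3945 0.05   0.124 ]
handle [ 0.57274968 -0.23319508  0.188     ] 0.15411945357062792
crank angle cw -0.921414945567836
cover [0.40495552 0.34726726 0.006     ] [np.float64(0.12904399805073244), np.float64(0.10429150489196627), np.float64(0.12830322005044234), np.float64(0.10270107876493655)]
yaw -0.06261403694568592 bar [0.4043979  0.34558708 0.04      ]
baryaw -0.06110200073517064 0.0890728714466219
[ 0.61636868 -0.14251055  0.11      ]
[ 0.60434557 -0.24418375  0.11      ]
[ 0.50442053 -0.2301593   0.11      ]
[ 0.51612001 -0.13095932  0.11      ]
[ 0.1719503  -0.54835972  0.21342496] [ 9.88483696e-01  1.51326381e-01 -6.92691785e-05 -5.51071345e-04] [ 0.020351   -0.50112074  0.73358717] 0.09126681371513408
```

```bash
sed -i 's/return np.round(\(\[cx.*\]\),1)/return np.array(\1)/' h.py; python3 m.py | head -14; python3 -c "
from h import *
print(R.from_quat(sense()['orientation']).as_matrix().round(3))"
```

```text
auger [ 0.58250825  0.0011979  -0.11638947] 
 [[-0.01472606 -0.4965517 ]
 [-0.6269173  -0.54175522]
 [-0.1111305   0.3371908 ]
 [ 0.4451708   0.29722343]
 [ 0.19897056 -0.12362758]
 [ 0.09211912  0.46014485]]
axis [ 0.56044415 -0.18751664  0.164     ] lip [0.52738374 0.00764294 0.124     ]
handle [ 0.57274968 -0.23319508  0.188     ] 0.04730693810304934
crank angle cw -0.3795370231241615
cover [0.40495552 0.34726726 0.006     ] [np.float64(0.12904399805073244), np.float64(0.10429150489196627), np.float64(0.12830322005044234), np.float64(0.10270107876493655)]
yaw -0.06261403694568592 bar [0.4043979  0.34558708 0.04      ]
baryaw -0.06110200073517064 0.0890728714466219
[ 0.61636868 -0.14251055  0.11      ]
[[ 0.954  0.299 -0.   ]
 [ 0.299 -0.954  0.001]
 [ 0.    -0.001 -1.   ]]
```

move_arm(
  targets="2.78 3.98 1.0 0 0 0.139 0;2.78 3.98 1.0 0 0 0.139 0;2.78 3.98 1.0 0 0 0.139 0;2.78 3.98 1.0 0 0 0.139 0;2.78 3.98 1.0 0 0 0.139 0;2.78 3.98 1.0 0 0 0.139 0;2.78 3.98 1.0 0 0 0.139 0;2.78 3.98 1.0 0 0 0.139 0",
)

```text
time_s: 1.0
position: [0.395, -0.2285, 0.2944]
orientation: [0.758, 0.652, 0.0, 0.0]
contact_force: [1.5, -0.5, -0.2]
gripper_width: 0.0914
gripper_force: 0.0
```

move_arm(
  targets="2.78 3.98 1.0 0 0 0.139 0;2.78 3.98 1.0 0 0 0.139 0;-0.46 4.9 -0.5 0 0 0.139 0;-0.46 4.9 -0.5 0 0 0.139 0;-0.46 4.9 -0.5 0 0 0.139 0;-0.46 4.9 -0.5 0 0 0.139 0;-0.46 4.9 -0.5 0 0 0.139 0;-0.46 4.9 -0.5 0 0 0.139 0",
)

```text
time_s: 1.8
position: [0.4217, 0.1452, 0.2839]
orientation: [0.299, 0.954, 0.0, 0.0]
contact_force: [1.3, -0.0, 0.1]
gripper_width: 0.0914
gripper_force: 0.0
```

move_arm(
  targets="-0.46 4.9 -0.5 0 0 0.139 0;-0.46 4.9 -0.5 0 0 0.139 0;-0.46 4.9 -0.5 0 0 0.139 0;-0.46 4.9 -0.5 0 0 0.139 0;0 0 -4.0 0 0 0 0;0 0 -4.0 0 0 0 0;0 0 -4.0 0 0 0 0;0 0 -3.0 0 0 0 0",
)

```text
time_s: 2.6
position: [0.4028, 0.3387, 0.1114]
orientation: [0.029, 1.0, -0.001, -0.001]
contact_force: [0.1, 0.8, -0.6]
gripper_width: 0.0912
gripper_force: 0.0
```

```bash
python3 -c "
from h import *
q=sense();print(q['position'],2*np.arctan2(q['orientation'][1],q['orientation'][0]),q['joint_positions'])
save('scene','s1.png',(180,200,310,300),6)"
```

```text
[0.40282196 0.33870985 0.11141789] 3.084353503086379 [ 6.77281384e-01  3.34269346e-01  1.82449332e+00  3.71794699e-05
  9.85750919e-01 -8.36296369e-01]
```

View pics/s1.png

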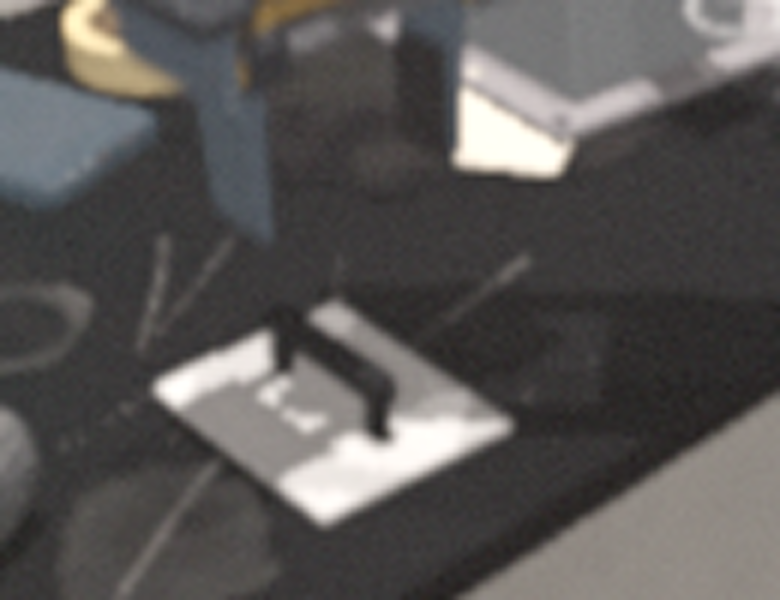

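The crop shows the steel plate with its bar running from (278,330) to (385,400), between and below the open fingers. Descending to grasp.

move_arm(
  targets="0.2 0.7 -3.5 0 0 0 0;0 0 -3.5 0 0 0 0;0 0 -1.5 0 0 0 0;0 0 -1.0 0 0 0 0;0 0 0 0 0 0 255;0 0 0 0 0 0 255;0 0 0 0 0 0 255;0 0 0 0 0 0 255",
)

```text
time_s: 3.45
position: [0.4066, 0.3468, 0.0201]
orientation: [0.029, 1.0, 0.001, 0.001]
contact_force: [0.5, -0.2, -0.8]
gripper_width: 0.0621
gripper_force: 0.0
```

move_arm(
  targets="0 0 0 0 0 0 255;0 0 0 0 0 0 255;0 0 0 0 0 0 255;0 0 0 0 0 0 255",
)

```text
time_s: 3.85
position: [0.406, 0.3463, 0.019]
orientation: [0.029, 1.0, 0.0, 0.0]
contact_force: [0.1, 0.2, -0.5]
gripper_width: 0.03
gripper_force: 0.0
```

move_arm(
  targets="0 0 -0.4 0 0 0 255;0 0 0 0 0 0 255;0 0 0 0 0 0 255;0 0 0 0 0 0 255;0 0 0 0 0 0 255",
)

```text
time_s: 4.35
position: [0.4059, 0.3462, 0.0148]
orientation: [0.029, 1.0, -0.0, -0.0]
contact_force: [-0.8, -0.5, -2.4]
gripper_width: 0.0139
gripper_force: 30.0
```

move_arm(
  targets="0 0 3 0 0 0 255;0 0 5 0 0 -0.015 255;0 0 5 0 0 -0.015 255;0 0 5 0 0 -0.015 255;0 0 2 0 0 -0.014 255;2.08 -3.85 0.6 -0.0039 -0.0331 0 255;2.08 -3.85 0.6 -0.0039 -0.0331 0 255;2.08 -3.85 0.6 -0.0039 -0.0331 0 255",
)

```text
time_s: 5.15
position: [0.4686, 0.2296, 0.2333]
orientation: [0.058, 0.997, -0.003, 0.051]
contact_force: [1.0, -0.2, -1.6]
gripper_width: 0.0137
gripper_force: 30.0
```

move_arm(
  targets="2.08 -3.85 0.6 -0.0039 -0.0331 0 255;2.08 -3.85 0.6 -0.0039 -0.0331 0 255;2.08 -3.85 0.6 -0.0039 -0.0331 0 255;2.08 -3.85 0.6 -0.0039 -0.0331 0 255;2.08 -3.85 0.6 -0.0039 -0.0331 0 255;2.08 -3.85 0.6 -0.0039 -0.0331 0 255;0 0 0 0 0 0 255;0 0 0 0 0 0 255",
)

```text
time_s: 5.95
position: [0.5926, -0.001, 0.2684]
orientation: [0.059, 0.987, -0.009, 0.148]
contact_force: [-0.2, 0.8, -1.6]
gripper_width: 0.0136
gripper_force: 30.0
```

```bash
cat > st.py <<'E'
from h import *
q=sense();m=R.from_quat(q['orientation']).as_matrix();print(q['time_s'],q['position'],'\n',m.round(4),q['contact_force'],q['gripper_width'])
# auger-frame TCP and tool axes
A=R.from_euler('z',-.1164).as_matrix().T
p=A@(q['position']-np.array([.5825,.0012,.110]));t=A@m;print('aug TCP mm',p*1e3,'tilt',np.arctan2(t[0,2],-t[2,2]),'roll',t[1,2],'yaw err',np.arctan2(-t[1,0],-t[0,0]))
E
python3 st.py; python3 -c "
from h import *
save('scene','s2.png',(220,130,350,230),6)"
```

```text
5.95 [ 0.5925989  -0.00095095  0.26837987] 
 [[-9.492e-01  1.187e-01  2.916e-01]
 [ 1.136e-01  9.929e-01 -3.460e-02]
 [-2.936e-01  3.000e-04 -9.559e-01]] [-0.1694814   0.77875142 -1.57872472] 0.013581259740406233
aug TCP mm [ 10.28036893  -0.96353641 158.37987213] tilt 0.2979821060764421 roll -0.00046861827244041893 yaw err -0.002717760739684386
```

View pics/s2.png

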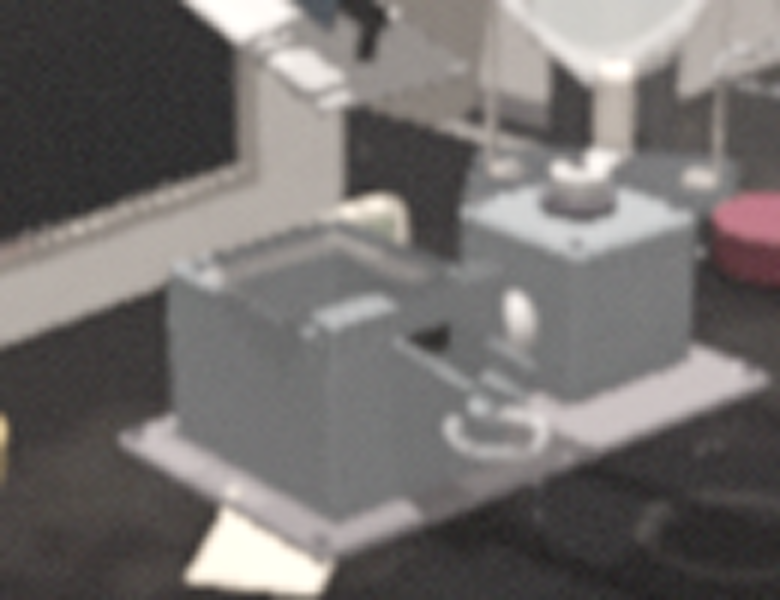

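```bash
python3 -c "
from h import *
a=[.5825,.0012,-.1164];c,n=np.cos(a[2]),np.sin(a[2])
for s in [(-.0555,.0635,.129),(-.0555,-.0635,.129),(-.0675,.0635,.129),(.0675,.0555,.117),(.0675,-.0555,.117),(0,-.19,.136),(.0675,.0635,.117)]:
  u=proj('scene',[a[0]+c*s[0]-n*s[1],a[1]+n*s[0]+c*s[1],s[2]]);print(s,((u-[220,130]+.5)*6-.5).round())
"
```

```text
(-0.0555, 0.0635, 0.129) [313. 314.]
(-0.0555, -0.0635, 0.129) [489. 256.]
(-0.0675, 0.0635, 0.129) [327. 321.]
(0.0675, 0.0555, 0.117) [188. 266.]
(0.0675, -0.0555, 0.117) [338. 220.]
(0, -0.19, 0.136) [581. 168.]
(0.0675, 0.0635, 0.117) [177. 269.]
```

move_arm(
  targets="0.05 0.1 -4 0 0 0 255;0 0 -3 0 0 0 255;0 0 -2 0 0 0 255;0 0 -1.5 0 0 0 255;0 0 -1 0 0 0 255;0 0 -0.6 0 0 0 255;0 0 0 0 0 0 255",
)

```text
time_s: 6.7
position: [0.5933, 0.0015, 0.1474]
orientation: [0.057, 0.987, -0.009, 0.149]
contact_force: [-0.3, 0.3, -1.8]
gripper_width: 0.0135
gripper_force: 30.0
```

```bash
python3 st.py; python3 -c "
from h import *
save('scene','s3.png',(220,130,350,230),6)"
```

```text
6.7 [0.59326925 0.00148839 0.14742764] 
 [[-9.493e-01  1.156e-01  2.923e-01]
 [ 1.104e-01  9.933e-01 -3.410e-02]
 [-2.942e-01 -1.000e-04 -9.557e-01]] [-0.26094873  0.34985392 -1.80225465] 0.013536204054453223
aug TCP mm [10.66287963  1.53714562 37.42763967] tilt 0.2986657683809712 roll 2.6673912086360083e-05 yaw err 0.0005929713684190857
```

View pics/s3.png

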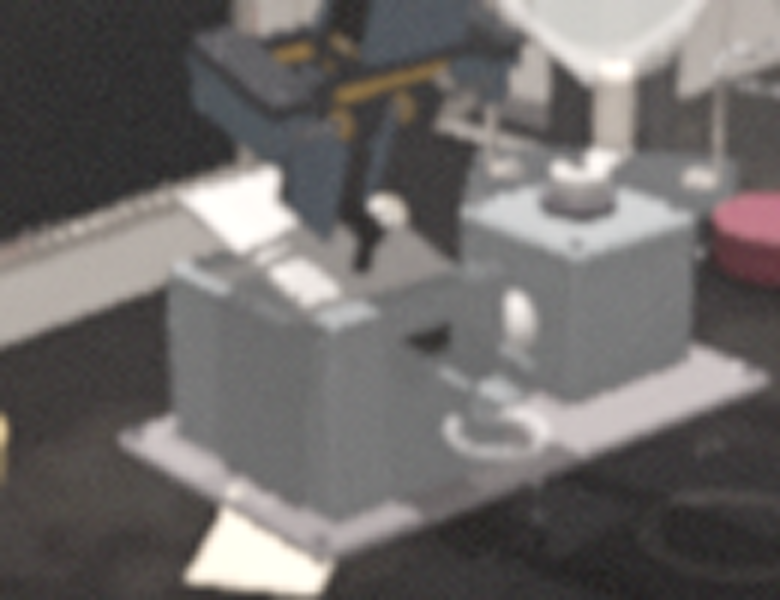

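The plate's front end is inside the hopper behind the lip (crop about (320,300)), its rear is raised, and there is no contact force. Next I'll slide it under the lip.

move_arm(
  targets="0 -0.13 -0.15 0 0 0 255;-0.38 0.045 0 0 0 0 255;-0.38 0.045 0 0 0 0 255;-0.38 0.045 0 0 0 0 255;-0.38 0.045 0 0 0 0 255;0 0 0 0 0 0 255",
)

```text
time_s: 7.35
position: [0.5778, 0.0013, 0.1465]
orientation: [0.058, 0.987, -0.009, 0.149]
contact_force: [0.2, -0.5, -2.1]
gripper_width: 0.0138
gripper_force: 30.0
```

```bash
python3 st.py
```

```text
7.35 [0.57780097 0.00134328 0.14652656] 
 [[-9.489e-01  1.166e-01  2.931e-01]
 [ 1.113e-01  9.932e-01 -3.450e-02]
 [-2.951e-01 -1.000e-04 -9.555e-01]] [ 0.22346812 -0.4723932  -2.08438654] 0.013797290147767973
aug TCP mm [-4.68387685 -0.40342366 36.52655627] tilt 0.29961079932339924 roll -0.0001834970660307713 yaw err -0.0003995225002003762
```

move_arm(
  targets="0.13 -0.015 -0.345 0.0058 0.0497 0 255;0.13 -0.015 -0.345 0.0058 0.0497 0 255;0.105 -0.012 -0.355 0.0058 0.0497 0 255;0.105 -0.012 -0.355 0.0058 0.0497 0 255;0.09 -0.01 -0.43 0.007 0.0596 0 255;0 0 0 0 0 0 255",
)

```text
time_s: 7.95
position: [0.5857, 0.0005, 0.1275]
orientation: [0.059, 0.998, -0.001, 0.02]
contact_force: [-0.3, -0.1, -2.0]
gripper_width: 0.014
gripper_force: 30.0
```

```bash
python3 st.py
```

```text
7.95 [5.85665180e-01 5.11184407e-04 1.27529695e-01] 
 [[-9.924e-01  1.168e-01  3.980e-02]
 [ 1.167e-01  9.932e-01 -4.700e-03]
 [-4.010e-02 -1.000e-04 -9.992e-01]] [-0.31054736 -0.05790456 -2.03284437] 0.01403895377498977
aug TCP mm [ 3.22375846 -0.316559   17.52969544] tilt 0.04011479237580698 roll -8.921343144233405e-05 yaw err -0.0006915510240351726
```

move_arm(
  targets="0 0 0 0 0 0 255",
)

```text
time_s: 8.05
position: [0.5842, 0.0006, 0.1279]
orientation: [0.058, 0.998, -0.001, 0.02]
contact_force: [0.6, 0.2, -2.3]
gripper_width: 0.0141
gripper_force: 30.0
```

```bash
python3 -c "
from h import *
for i in range(5):
  capture('top'); print(sense()['position'],sense()['contact_force'])"; python3 st.py; python3 -c "
from h import *
save('top','t3.png',(255,140,325,200),10)"
```

```text
[0.5838419  0.00068167 0.12811018] [-0.65892694 -0.1074478  -1.90350488]
[0.58365563 0.0007093  0.12827148] [-0.06400422 -0.36153574 -0.89454644]
[0.58361878 0.00073747 0.12841382] [-0.53852036 -0.58908386 -0.23260753]
[0.58368259 0.00074909 0.12851949] [ 0.06008354  0.12843133 -1.67039878]
[0.58374274 0.00075244 0.12855545] [-0.1554529   0.60578445 -0.88431038]
8.3 [0.58374274 0.00075244 0.12855545] 
 [[-9.924e-01  1.164e-01  4.030e-02]
 [ 1.163e-01  9.932e-01 -4.900e-03]
 [-4.060e-02 -2.000e-04 -9.992e-01]] [-0.1554529   0.60578445 -0.88431038] 0.013541720209611014
aug TCP mm [ 1.28630801 -0.30020381 18.55544673] tilt 0.04058882656522463 roll -0.00016893125672826613 yaw err -0.00021739526689839767
```

View pics/t3.png

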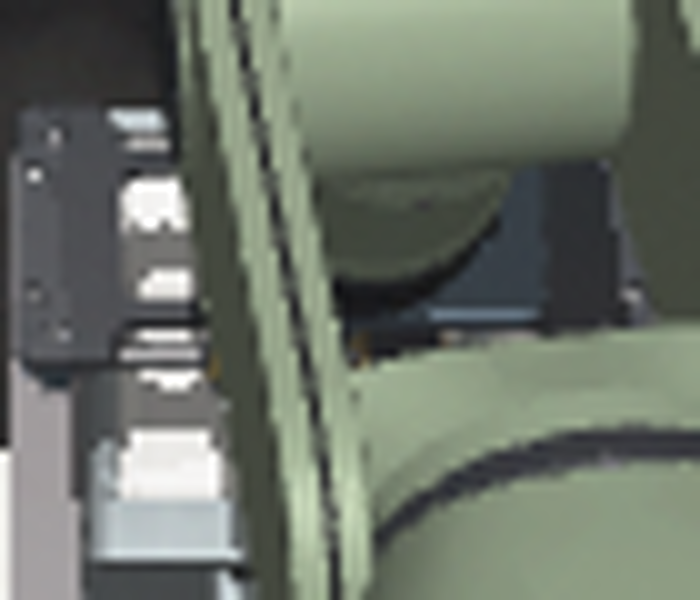

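From above, the plate runs under the lip band (crop rows 505-560) and clears the rear rim (row ~145). Next I'll lay it flat.

move_arm(
  targets="0 0 -0.17 0.0024 0.02 0 255;0 0 -0.17 0.0024 0.02 0 255;0 0 -0.05 0 0 0 255;0 0 0 0 0 0 255;0 0 0 0 0 0 255;0 0 0 0 0 0 255",
)

```text
time_s: 8.95
position: [0.5846, 0.0006, 0.1245]
orientation: [0.058, 0.998, -0.0, 0.0]
contact_force: [0.8, 0.3, 0.2]
gripper_width: 0.0139
gripper_force: 30.0
```

```bash
python3 st.py
```

```text
8.95 [0.58459896 0.00062778 0.12448362] 
 [[-9.932e-01  1.165e-01  8.000e-04]
 [ 1.165e-01  9.932e-01 -1.000e-04]
 [-8.000e-04  0.000e+00 -1.000e+00]] [0.84339679 0.25757644 0.18797123] 0.013913920723987835
aug TCP mm [ 2.15120796 -0.32457787 14.48361851] tilt 0.0007953951813531388 roll 5.6662842491182e-06 yaw err -0.00040798829358913203
```

move_arm(
  targets="0 0 0 0 0 0 100;0 0 0 0 0 0 100;0 0 0 0 0 0 100;0 0 0 0 0 0 100;0 0 0.5 0 0 0 100;0 0 1.5 0 0 0 60;0 0 3 0 0 0 0;0 0 5 0 0 0 0",
)

```text
time_s: 9.75
position: [0.5822, 0.0007, 0.2227]
orientation: [0.058, 0.998, -0.0, -0.004]
contact_force: [0.8, -0.6, -1.3]
gripper_width: 0.075
gripper_force: 0.0
```

move_arm(
  targets="0 -3 2 0 0 0 0;-0.1 -4.5 0 0 0 0 0;-0.2 -4.5 0 0 0 0 0;-0.2 -4.5 0 0 0 0 0;-0.3 -4.5 0 0 0 0 0;-0.3 -2.6 0 0 0 0 0;0 0 0 0 0 0 0",
)

```text
time_s: 10.45
position: [0.5725, -0.2388, 0.2443]
orientation: [0.061, 0.998, -0.001, -0.0]
contact_force: [0.3, 0.6, 0.4]
gripper_width: 0.0912
gripper_force: 0.0
```

```bash
python3 st.py; python3 -c "
from h import *
save('scene','s4.png',(235,125,365,225),6)"
```

```text
10.45 [ 0.57247198 -0.23884691  0.2442743 ] 
 [[-9.927e-01  1.209e-01 -6.000e-04]
 [ 1.209e-01  9.927e-01 -1.200e-03]
 [ 4.000e-04 -1.300e-03 -1.000e+00]] [0.25791244 0.62912917 0.39499469] 0.09120312198390466
aug TCP mm [  17.91824574 -239.5871788   134.27429802] tilt -0.00045187754920850674 roll -0.00128287099606928 yaw err -0.0047595903761964336
```

View pics/s4.png

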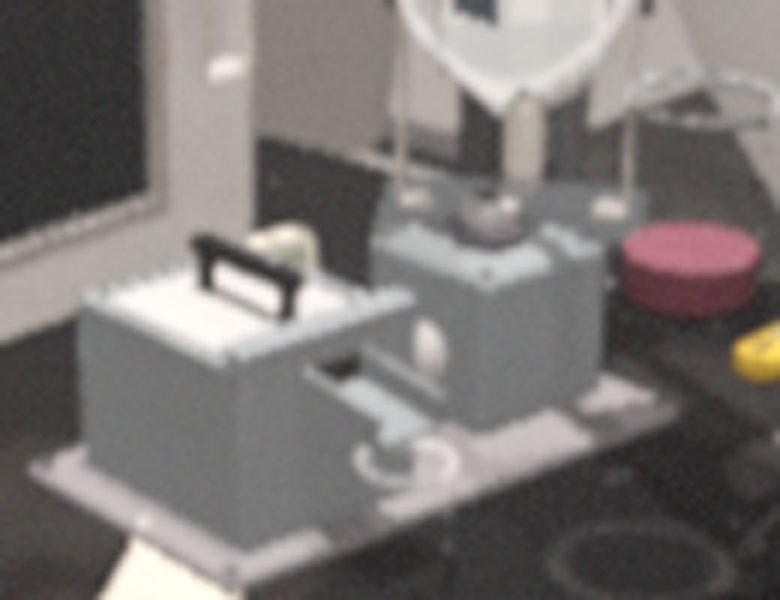

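The cover lies flat inside the rim: its bar runs from (200,245) to (293,285) and its edges are parallel to the rim. I'll check both the bar and the crank handle numerically.

```bash
python3 -c "
from h import *
a=[.5825,.0012,-.1164];c,n=np.cos(a[2]),np.sin(a[2])
W=lambda s:[a[0]+c*s[0]-n*s[1],a[1]+n*s[0]+c*s[1],s[2]]
f=lambda P:((proj('scene',P)-[235,125]+.5)*6-.5).round()
for s in [(-.045,0,.15),(.045,0,.15),(.045,0,.11+.006),(-.045,0,.116)]: print(s,f(W(s)))
for z in(.136,.188): print('handle',f([.5734,-.2358,z]))
"
```

```text
(-0.045, 0, 0.15) [301. 273.]
(0.045, 0, 0.15) [198. 230.]
(0.045, 0, 0.116) [199. 285.]
(-0.045, 0, 0.116) [301. 331.]
handle [524. 174.]
handle [527.  93.]
```

Both match within about 1–2 mm: the cover is seated, and the crank handle stands at crop (525, 95–180) as predicted. Lowering over the handle.

move_arm(
  targets="0.1 0.2 -3 0 0 0 0;0 0 -3 0 0 0 0;0 0 -2.5 0 0 0 100;0 0 -1 0 0 0 180;0 0 0 0 0 0 180;0 0 0 0 0 0 180;0 0 0 0 0 0 180",
)

```text
time_s: 11.2
position: [0.5752, -0.2334, 0.151]
orientation: [0.058, 0.998, -0.001, 0.001]
contact_force: [0.3, 0.2, -0.2]
gripper_width: 0.0538
gripper_force: 0.0
```

```bash
python3 st.py
```

```text
11.2 [ 0.57519292 -0.2333925   0.15104331] 
 [[-9.932e-01  1.161e-01  2.500e-03]
 [ 1.161e-01  9.932e-01 -1.200e-03]
 [-2.600e-03 -9.000e-04 -1.000e+00]] [ 0.25569749  0.18304359 -0.21403305] 0.053825895097851954
aug TCP mm [  19.98731065 -233.85367125   41.04330799] tilt 0.0026414859171476988 roll -0.0008822531581762882 yaw err 5.308610445218206e-05
```

move_arm(
  targets="-0.15 -0.2 0 0 0 0 180;0 0 0 0 0 0 255;0 0 0 0 0 0 255;0 0 0 0 0 0 255;0 0 0 0 0 0 255;0 0 0 0 0 0 255;0 0 0 0 0 0 255",
)

```text
time_s: 11.9
position: [0.5727, -0.2353, 0.1495]
orientation: [0.058, 0.998, -0.0, -0.0]
contact_force: [-1.0, 0.8, 2.6]
gripper_width: 0.0233
gripper_force: 30.0
```

```bash
python3 st.py
```

```text
11.9 [ 0.57268513 -0.23528079  0.14952311] 
 [[-9.932e-01  1.165e-01 -2.000e-04]
 [ 1.165e-01  9.932e-01 -0.000e+00]
 [ 2.000e-04 -0.000e+00 -1.000e+00]] [-0.9784654   0.82747828  2.5635306 ] 0.02329464184010508
aug TCP mm [  17.71578957 -236.02043825   39.52311292] tilt -0.00022346891741490313 roll -2.791555774080408e-05 yaw err -0.00031698615521035624
```

```bash
python3 -c "
import numpy as np
t=-1.321-np.arange(25)*2*np.pi/24
P=np.round(np.c_[np.cos(t),np.sin(t)]*5,2);D=np.diff(P,axis=0)
for k in range(3): print(';'.join('%.2f %.2f 0 0 0 0 255'%tuple(d) for d in D[8*k:8*k+8]))
print(D.sum(0))"
```

```text
-1.30 -0.16 0 0 0 0 255;-1.29 0.19 0 0 0 0 255;-1.20 0.51 0 0 0 0 255;-1.03 0.81 0 0 0 0 255;-0.78 1.04 0 0 0 0 255;-0.48 1.21 0 0 0 0 255;-0.16 1.30 0 0 0 0 255;0.19 1.29 0 0 0 0 255
0.51 1.20 0 0 0 0 255;0.81 1.03 0 0 0 0 255;1.04 0.78 0 0 0 0 255;1.21 0.48 0 0 0 0 255;1.30 0.16 0 0 0 0 255;1.29 -0.19 0 0 0 0 255;1.20 -0.51 0 0 0 0 255;1.03 -0.81 0 0 0 0 255
0.78 -1.04 0 0 0 0 255;0.48 -1.21 0 0 0 0 255;0.16 -1.30 0 0 0 0 255;-0.19 -1.29 0 0 0 0 255;-0.51 -1.20 0 0 0 0 255;-0.81 -1.03 0 0 0 0 255;-1.04 -0.78 0 0 0 0 255;-1.21 -0.48 0 0 0 0 255
[-2.22044605e-16 -1.33226763e-15]
```

move_arm(
  targets="-1.30 -0.16 0 0 0 0 255;-1.29 0.19 0 0 0 0 255;-1.20 0.51 0 0 0 0 255;-1.03 0.81 0 0 0 0 255;-0.78 1.04 0 0 0 0 255;-0.48 1.21 0 0 0 0 255;-0.16 1.30 0 0 0 0 255;0.19 1.29 0 0 0 0 255",
)

```text
time_s: 12.7
position: [0.5116, -0.1728, 0.1495]
orientation: [0.058, 0.998, -0.001, -0.0]
contact_force: [3.0, -3.9, 0.4]
gripper_width: 0.0232
gripper_force: 30.0
```

move_arm(
  targets="0.51 1.20 0 0 0 0 255;0.81 1.03 0 0 0 0 255;1.04 0.78 0 0 0 0 255;1.21 0.48 0 0 0 0 255;1.30 0.16 0 0 0 0 255;1.29 -0.19 0 0 0 0 255;1.20 -0.51 0 0 0 0 255;1.03 -0.81 0 0 0 0 255",
)

```text
time_s: 13.5
position: [0.5946, -0.1508, 0.1493]
orientation: [0.058, 0.998, 0.001, -0.003]
contact_force: [-7.8, -1.6, 7.7]
gripper_width: 0.0239
gripper_force: 30.0
```

move_arm(
  targets="0.78 -1.04 0 0 0 0 255;0.48 -1.21 0 0 0 0 255;0.16 -1.30 0 0 0 0 255;-0.19 -1.29 0 0 0 0 255;-0.51 -1.20 0 0 0 0 255;-0.81 -1.03 0 0 0 0 255;-1.04 -0.78 0 0 0 0 255;-1.21 -0.48 0 0 0 0 255",
)

```text
time_s: 14.3
position: [0.5733, -0.2351, 0.1494]
orientation: [0.058, 0.998, 0.0, 0.001]
contact_force: [3.4, 1.9, 4.4]
gripper_width: 0.0229
gripper_force: 30.0
```

```bash
python3 st.py
```

```text
14.3 [ 0.57331082 -0.23512502  0.14943055] 
 [[-9.932e-01  1.163e-01  1.600e-03]
 [ 1.163e-01  9.932e-01  5.000e-04]
 [-1.600e-03  7.000e-04 -1.000e+00]] [3.39406489 1.93369474 4.42017387] 0.022908821676323785
aug TCP mm [  18.3191591  -235.79305752   39.43055389] tilt 0.0015745405719611914 roll 0.0006988259054622949 yaw err -0.00021210175770456055
```

One turn is done cleanly, with low forces and the handle back at its start. Two more turns.

move_arm(
  targets="-1.30 -0.16 0 0 0 0 255;-1.29 0.19 0 0 0 0 255;-1.20 0.51 0 0 0 0 255;-1.03 0.81 0 0 0 0 255;-0.78 1.04 0 0 0 0 255;-0.48 1.21 0 0 0 0 255;-0.16 1.30 0 0 0 0 255;0.19 1.29 0 0 0 0 255",
)

```text
time_s: 15.1
position: [0.5115, -0.1731, 0.1494]
orientation: [0.058, 0.998, -0.001, -0.001]
contact_force: [3.6, -5.2, 2.9]
gripper_width: 0.0235
gripper_force: 30.0
```

move_arm(
  targets="0.51 1.20 0 0 0 0 255;0.81 1.03 0 0 0 0 255;1.04 0.78 0 0 0 0 255;1.21 0.48 0 0 0 0 255;1.30 0.16 0 0 0 0 255;1.29 -0.19 0 0 0 0 255;1.20 -0.51 0 0 0 0 255;1.03 -0.81 0 0 0 0 255",
)

```text
time_s: 15.9
position: [0.5941, -0.1503, 0.1493]
orientation: [0.058, 0.998, 0.001, -0.004]
contact_force: [-5.6, -0.5, 10.7]
gripper_width: 0.0236
gripper_force: 30.0
```

move_arm(
  targets="0.78 -1.04 0 0 0 0 255;0.48 -1.21 0 0 0 0 255;0.16 -1.30 0 0 0 0 255;-0.19 -1.29 0 0 0 0 255;-0.51 -1.20 0 0 0 0 255;-0.81 -1.03 0 0 0 0 255;-1.04 -0.78 0 0 0 0 255;-1.21 -0.48 0 0 0 0 255",
)

```text
time_s: 16.7
position: [0.5742, -0.2348, 0.1495]
orientation: [0.058, 0.998, 0.0, 0.001]
contact_force: [4.7, -0.7, 4.1]
gripper_width: 0.0233
gripper_force: 30.0
```

move_arm(
  targets="-1.30 -0.16 0 0 0 0 255;-1.29 0.19 0 0 0 0 255;-1.20 0.51 0 0 0 0 255;-1.03 0.81 0 0 0 0 255;-0.78 1.04 0 0 0 0 255;-0.48 1.21 0 0 0 0 255;-0.16 1.30 0 0 0 0 255;0.19 1.29 0 0 0 0 255",
)

```text
time_s: 17.5
position: [0.5116, -0.1728, 0.1494]
orientation: [0.058, 0.998, -0.0, -0.001]
contact_force: [2.2, -4.0, 4.4]
gripper_width: 0.0236
gripper_force: 30.0
```

move_arm(
  targets="0.51 1.20 0 0 0 0 255;0.81 1.03 0 0 0 0 255;1.04 0.78 0 0 0 0 255;1.21 0.48 0 0 0 0 255;1.30 0.16 0 0 0 0 255;1.29 -0.19 0 0 0 0 255;1.20 -0.51 0 0 0 0 255;1.03 -0.81 0 0 0 0 255",
)

```text
time_s: 18.3
position: [0.5941, -0.1503, 0.1493]
orientation: [0.058, 0.998, 0.001, -0.004]
contact_force: [-5.9, -1.0, 10.7]
gripper_width: 0.0234
gripper_force: 30.0
```

move_arm(
  targets="0.78 -1.04 0 0 0 0 255;0.48 -1.21 0 0 0 0 255;0.16 -1.30 0 0 0 0 255;-0.19 -1.29 0 0 0 0 255;-0.51 -1.20 0 0 0 0 255;-0.81 -1.03 0 0 0 0 255;-1.04 -0.78 0 0 0 0 255;-1.21 -0.48 0 0 0 0 255",
)

```text
time_s: 19.1
position: [0.5742, -0.2348, 0.1494]
orientation: [0.058, 0.998, 0.0, 0.001]
contact_force: [3.8, -1.3, 4.9]
gripper_width: 0.0235
gripper_force: 30.0
```

move_arm(
  targets="0 0 0 0 0 0 255;0 0 0 0 0 0 255;0 0 0 0 0 0 255;0 0 0 0 0 0 255",
)

```text
time_s: 19.5
position: [0.5721, -0.2353, 0.1494]
orientation: [0.058, 0.998, -0.001, -0.001]
contact_force: [0.2, -4.7, 6.4]
gripper_width: 0.0235
gripper_force: 30.0
```

Three turns are done. Release, rise and move away to look.

move_arm(
  targets="0 0 0 0 0 0 100;0 0 0 0 0 0 100;0 0 0 0 0 0 100;0 0 0 0 0 0 60;0 0 1 0 0 0 60;0 0 3 0 0 0 60;0 0 5 0 0 0 60;0 0 4 0 0 0 60",
)

```text
time_s: 20.3
position: [0.5727, -0.2353, 0.2823]
orientation: [0.058, 0.998, -0.0, 0.0]
contact_force: [-0.1, -0.3, 0.7]
gripper_width: 0.0698
gripper_force: 0.0
```

move_arm(
  targets="-3.5 -3.5 0 0 0 0 60;-3.5 -3.5 0 0 0 0 60;-3.5 -3.5 0 0 0 0 60;-3.5 -3.5 0 0 0 0 60;-3.5 -3.5 0 0 0 0 60;-3.5 -3.5 0 0 0 0 60;0 0 0 0 0 0 60",
)

```text
time_s: 21.0
position: [0.3584, -0.4489, 0.28]
orientation: [0.062, 0.998, -0.001, -0.001]
contact_force: [0.6, 0.6, 0.6]
gripper_width: 0.0699
gripper_force: 0.0
```

```bash
python3 -c "
from h import *
save('top','t4.png',(245,140,375,235),6)"
```

```text
(no output)
```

View pics/t4.png

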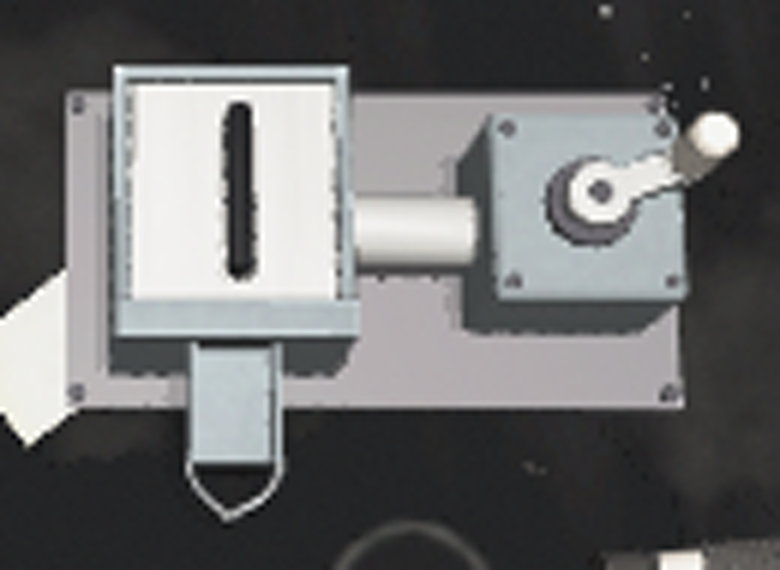

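The cover lies flat and centred under the lip, with its bar at crop (238,190). The crank handle is back at (713,132), as at the start, and the beaker at (235,490) hasn't moved. Handing in.

```bash
python3 -c "
from bench import *
print(hand_in())"
```

```text
the job is handed in; nothing more can be done
None
```

I handed the job in after about 21 s of robot time; no verdict came back, but the last picture shows the cover flat under the lip, the crank handle back at its start after three clockwise turns and released, and the beaker where it was.

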